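# Prop the electrode chest's hood open

## Task

The electrode chest's hood stands raised on its stiff hinge. Swing the chest's prop rod up as far as it goes, then press the hood down onto it until the socket under the hood rests fully on the rod's ball end and the rod holds the hood open. Do not push or drop the hood shut.

Things in the scene. Friction and masses are not known exactly. Their poses are not given: they have to be found in the camera images.
- chest: Grey steel chest fixed to the bench, 240 mm deep (x), 420 wide (y), 100 tall, open on top; rod space inside clear 70 mm down, 75 mm each side. Origin: centre of its underside; x points from front wall to hinge side, away from the robot, y left, z up. In this frame, in mm: the hood's hinge line runs along y at x 120, z 108; the prop rod's pivot is at x -110, y -110, z 108.
- hood (a joint): Angle (rad) of the grey sheet hood, 250 mm from hinge to front edge, 436 wide: 0 shut and level, growing as the front edge rises; starts at 1.06 to 1.20. Its stiff hinge keeps it where left; 2 to 5 N at the edge moves it. Under it, 190 mm from the hinge line and above the rod, is the socket, a pocket 36 mm long, 12 deep. Resting on the fully raised rod it reads 0.92.
- prop (a joint): Angle (rad) of the prop rod, a round steel bar 10 mm thick with a 14 mm ball end, 200 mm from pivot to ball centre, swinging in the chest's x-z plane: 0 level, pointing from pivot to hinge side, growing as the ball rises; starts at 0 to 0.25; fixed stop at 0.908, below the socket. Its stiff pivot keeps it where left; 3 to 5 N at 85 mm from the pivot swings it.
- hood_lip (a point): Middle of the outer face of the lip along the hood's front edge, where to press: a strip 34 mm tall, square to the hood's sheet; with the hood raised it is a narrow sloping ledge looking up and towards the robot. 250 mm from the hinge line, 7 mm above it when shut. Axes turn with the hood: x from lip to hinge, y left along the lip, z out of the hood's top.

How it is judged:
On the way:
1. the prop rod is swung up to its stop (above 0.84 rad) while the hood is still clear of it (value of joint prop above 0.84 rad and value of joint hood above 0.98 rad), for 0.2 s.
At the end, for the whole second after the job is handed in: The prop rod stands within about 4 degrees of its stop (joint above 0.84 rad), the hood rests on it (joint between 0.87 and 0.965 rad, about 12 mm at its front edge), and both are at rest (value of joint prop above 0.84 rad and value of joint hood between 0.87 and 0.965 rad and velocity of joint hood between -0.03 and 0.03 rad/s and velocity of joint prop between -0.03 and 0.03 rad/s); the robot touches nothing.
It fails at once if the hood is pushed or dropped below 0.8 rad (value of joint hood below 0.8 rad).
It also fails if it takes over 50 s, if anything falls off the work surface, if the arm or the gripper's body presses on something with over 40 N, if the wrist force passes 120 N, or if a joint passes its speed limit or range.

## Robot

A 6-joint arm with a two-finger parallel gripper is mounted at the origin on the work surface. World frame = base frame: x ahead of the robot, y to its left, z up, the work surface at z = 0. Lengths are in m, angles in rad, forces in N, time in s.
With the tool pointing down it reaches from about 0.35 to 0.85 m from the base axis. Payload 8.1 kg.
Tool frame: the origin (TCP) lies at the centre of the arm's flange, where the gripper is bolted on; the fingertips stand 186 mm ahead of it and the grasp point (between the pads) lies 167 mm ahead of it (robot.grasp_offset is the distance from the TCP to the grasp point, in m); z points along the fingers, y is the line along which they close (so a half turn about z gives the same grasp; the last joint's range is limited). The gripper opens to 93 mm and grips with 3 to 60 N. Pads are 15 mm wide; open, the fingers measure 128 mm over their backs; the gripper's body (75 mm by 188 mm) begins 65 mm behind the grasp point.
Start: joints at [1.109, 0.13, 1.488, -0, 1.523, -0.085], TCP at [0.221, 0.558, 0.405] pointing down, gripper open.
Joint ranges: [-2.96, 2.96], [-0.89, 2.26], [0.02, 2.5], [-1.34, 4.48], [0, 2.73], [-2.66, 2.66]. Speed limits (rad/s): [2.39, 2.39, 2.79, 3.14, 3.14, 3.14].

## Interface

Orientations are given as a rotation vector (axis times angle).
In Python, from plant import robot gives the robot as it stands.
- The arm moves only by the tool drive_tool, never from a script. Its argument "moves" is one flat list of numbers, 7 for each row, row after row: the finger opening in mm, from 0 to 93, then the shift along the tool's x, y, z in mm, then the turn, a rotation vector about the tool's x, y, z in degrees. A call has 1 to 8 rows; each row shifts and turns the commanded pose from where the row before left it, along the tool's axes as they then stand; what a row does not reach is not made up. A row lasts 1/10 s, in which the tool goes at most 50 mm and 8.59 degrees, less where a joint would pass 70% of its speed; a pose out of reach is approached as far as the arm can. A call is refused whole if a number of a shift passes 50 or a number of a turn 8.59, either way. A call with a gripper value outside its range is refused whole. The fingers move at their own pace and stop on an object; "grip_force" is the grip in N (left out, the last holds). Time passes only in rows, so rows that do not move let the fingers close. It gives the time, the measured TCP pose, the force, the opening and the grip force at its end, in the units of the state.
- robot.read_state(): the state, without advancing time (a new reading comes with each control period).
- robot.read_camera(name): name is "scene" or "top"; returns a dict with "color" (384x512x3 uint8, red, green, blue), "depth" (384x512 float32, m along the optical axis (not along the pixel's ray), 0 where there is no reading), "mtx" (3x3 intrinsics, pixels), "R" (3x3) and "t" (3): a world point X has camera coordinates R X + t. Camera axes: x right, y down, z forward; pixel columns grow to the right and rows downward; lengths in m; the calibration is good to about 2 mm. A picture is of the moment at which its call begins.
- robot.close_job(): hands the job in; it is judged then, once.
The state is a dict: "t": time; "q": joint angles; "dq": joint speeds; "joint_torque": joint torques, N m; "tool_pos": TCP position; "orientation": TCP orientation; "force": force on the tool from outside, world axes, zero at the start; "wrist_torque": the same for the moment, N m; "opening": finger opening in m; "gripper_force": force on a finger pad.
Only numpy, scipy, OpenCV 4.12 (cv2) and the standard library are available. Lean on these libraries where they do the work, as an engineer would, in place of code of your own. Each camera call takes 0.05 s, during which the arm holds its last target. There are 200 camera calls.

## Working session

There is one attempt and no reset: what is moved stays moved. The work goes in short steps, Python scripts to look and compute and a tool call to move; the robot and the scene stay as the last step left them, time stands still between calls to the robot, and variables do not carry over. Pictures are saved under pics/ and viewed, at most 10 in all, crops included, and the job is handed in when it is done.

Besides the shell and the picture viewer there is one more tool, called after "Emit:" by a JSON object that holds its "method" and its "body". drive_tool: Moves the arm, as the interface text tells. Its arguments: {"type":"object","properties":{"moves":{"type":"array","items":{"type":"number"}},"grip_force":{"type":"number"}},"required":["moves"]}

```bash
ls; mkdir -p pics; python3 - <<'E'
from plant import robot
import cv2,numpy as np
d={}
for n in("scene","top"):
    c=robot.read_camera(n); np.savez(f"{n}.npz",**c)
    cv2.imwrite(f"pics/{n}0.png",c["color"][:,:,::-1]); print(n,c["mtx"].tolist(),(-c["R"].T@c["t"]).round(3),c["R"].round(3).tolist())
s=robot.read_state();print(s)
E
```

```text
pics
scene [[368.0860459004352, 0.0, 257.2589863667808], [0.0, 368.0860459004352, 186.50783975733285], [0.0, 0.0, 1.0]] [ 0.48  -0.051  0.732] [[0.328, -0.945, -0.001], [-0.898, -0.312, -0.31], [0.293, 0.102, -0.951]]
top [[443.20770975754755, 0.0, 261.9137952320621], [0.0, 443.20770975754755, 193.88930480883275], [0.0, 0.0, 1.0]] [ 0.51  -0.001  0.74 ] [[0.194, -0.981, -0.001], [-0.95, -0.188, -0.251], [0.246, 0.05, -0.968]]
{'t': 0.1, 'q': array([ 1.10863121e+00,  1.31058943e-01,  1.48916149e+00,  1.80668586e-06,
        1.52300090e+00, -8.54315358e-02]), 'dq': array([ 0.00149586, -0.00297244, -0.00159639, -0.00123462,  0.00176825,
       -0.00017048]), 'joint_torque': array([ 1.74012392e-03, -5.61342359e+01, -4.93095124e+01,  7.71402405e-02,
        2.90344778e-02, -7.16594536e-05]), 'tool_pos': array([0.2206354 , 0.55773916, 0.40381293]), 'orientation': array([-5.88195550e-01, -3.08558692e+00,  2.46192055e-03]), 'force': array([ 0.64866985,  0.19963712, -0.06812523]), 'wrist_torque': array([0.04958405, 0.05539546, 0.04332252]), 'gripper_force': 0.0, 'opening': 0.09285982573198495}
```

View pics/scene0.png

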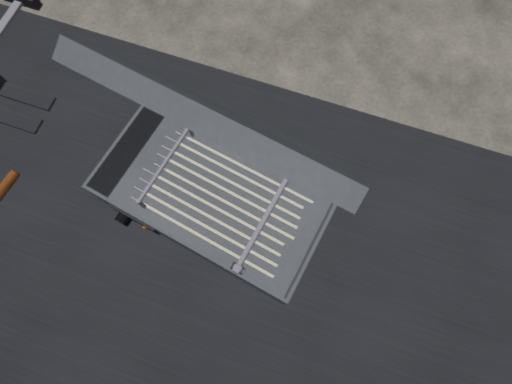

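View pics/top0.png

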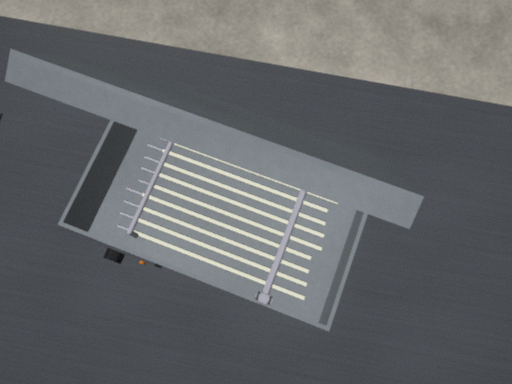

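The chest's front rim runs (85,185)-(288,300) in scene and (62,223)-(328,328) in top. The prop rod goes from pivot (238,268) to ball (285,182) in scene and (264,298) to (303,192) in top. The hood is the bare strip at the back.

```bash
cat > h.py <<'E'
import numpy as np
def ray(c,p):
    d=c["R"].T@np.linalg.solve(c["mtx"],[p[0],p[1],1.]); return -c["R"].T@c["t"],d
def onz(c,p,z):
    o,d=ray(c,p); return o+d*(z-o[2])/d[2]
def dep(c,p,r=1):
    u,v=map(int,p); w=c["depth"][v-r:v+r+1,u-r:u+r+1]; w=w[w>0]
    if not len(w): return None
    o,d=ray(c,p); return o+d*np.median(w)
def tri(c1,p1,c2,p2):
    o1,d1=ray(c1,p1);o2,d2=ray(c2,p2)
    s=np.linalg.lstsq(np.c_[d1,-d2],o2-o1,rcond=None)[0]
    a,b=o1+d1*s[0],o2+d2*s[1]; return (a+b)/2,np.linalg.norm(a-b)
E
python3 - <<'E'
from h import *
S=dict(np.load("scene.npz"));T=dict(np.load("top.npz"))
for n,s,t,z in[("FL",(85,185),(62,223),.1),("FR",(288,300),(328,328),.1),("pivot",(238,268),(264,298),.108),("ball",(285,182),(303,192),.13)]:
    print(n,onz(S,s,z).round(3),onz(T,t,z).round(3),*tri(S,s,T,t),dep(S,s),dep(T,t))
# rod depth samples
for f in(.1,.3,.5,.7,.9):
    p=np.array([264,298])*(1-f)+np.array([303,192])*f; q=np.array([238,268])*(1-f)+np.array([285,182])*f; print(f,dep(T,p,0),dep(S,q,0))
for n,c,ps in[("S",S,[(60,40),(54,60),(365,187),(357,208),(200,110),(200,90)]),("T",T,[(12,55),(8,80),(420,198),(412,222),(220,115),(215,140)])]:
    for p in ps: print(n,p,dep(c,p,1))
E
```

```text
FL [0.575 0.313 0.1  ] [0.573 0.311 0.1  ] [0.57088588 0.29991401 0.12280864] 0.0013692327089088552 [0.57491295 0.3127459  0.09976234] [0.57246642 0.31108079 0.10076497]
FR [ 0.506 -0.095  0.1  ] [ 0.503 -0.095  0.1  ] [ 0.5039116  -0.09289501  0.11738369] 0.002694122950509094 [ 0.50571864 -0.09483851  0.10046715] [ 0.50260865 -0.09453574  0.10089248]
pivot [ 0.527 -0.     0.108] [ 0.525 -0.     0.108] [ 5.25328184e-01 -5.07694888e-04  1.16332331e-01] 0.0016221807946231932 [ 0.52605898 -0.00089504  0.11566146] [ 5.24629833e-01 -6.56904361e-05  1.17147423e-01]
ball [ 0.689 -0.029  0.13 ] [ 0.679 -0.026  0.13 ] [ 0.67242607 -0.02739147  0.16668575] 0.008477043117922965 [ 0.69343649 -0.02822758  0.11595087] [ 0.68267404 -0.02664131  0.11759716]
0.1 [ 0.5397104  -0.00259056  0.11505484] [ 0.54192773 -0.0032995   0.11368957]
0.3 [ 0.57027583 -0.00773163  0.11541426] [ 0.57404409 -0.00854414  0.11374593]
0.5 [ 0.60140927 -0.01297281  0.11666985] [ 0.60694262 -0.01398779  0.1145662 ]
0.7 [ 0.63368211 -0.01839239  0.1153598 ] [ 0.64036707 -0.0196503   0.11681003]
0.9 [ 0.66677899 -0.02395261  0.11445677] [ 0.67554161 -0.025312    0.11599092]
S (60, 40) [0.70706033 0.30012754 0.33604975]
S (54, 60) [0.843904   0.58257875 0.00114879]
S (365, 187) [ 0.63989804 -0.12317316  0.33898164]
S (357, 208) [ 0.61720839 -0.12278906  0.32741374]
S (200, 110) [0.67096323 0.08925855 0.33664677]
S (200, 90) [8.81348720e-01 2.27635576e-01 5.71322605e-04]
T (12, 55) [0.70697625 0.29938204 0.33694597]
T (8, 80) [0.68396224 0.3022067  0.32558943]
T (420, 198) [ 0.63688854 -0.12547539  0.3387401 ]
T (412, 222) [ 0.6989667  -0.22150476  0.0012219 ]
T (220, 115) [0.7051396  0.08578592 0.28615473]
T (215, 140) [0.65856416 0.07607072 0.33195021]
```

```bash
cat >> h.py <<'E'
from scipy.spatial.transform import Rotation as Ro
YAW=-.168; C=Ro.from_euler("z",YAW).as_matrix(); O=np.array([.654,.0895,0])
W=lambda p:O+C@np.array(p)
def tilt(a,swap=0):
    "tool axes: z=(sin a,0,-cos a) in chest frame, y=chest y; swap=1: y in the x-z plane"
    z=np.array([np.sin(a),0,-np.cos(a)]);y=np.array([0,1.,0])
    if swap: y=swap*np.array([np.cos(a),0,np.sin(a)])
    return C@np.c_[np.cross(y,z),y,z]
def plan(p,R,grasp,R1,n,back=0):
    "rows from pose p,R to grasp point (world)"
    p1=grasp-R1[:,2]*(.167+back); R=Ro.from_matrix(R);rv=(R.inv()*Ro.from_matrix(R1)).as_rotvec()
    for i in range(n):
        Ri=R*Ro.from_rotvec(rv*i/n)
        print((Ri.inv().apply(p1-p)/n*1e3).round(0).astype(int).tolist(),np.degrees(rv/n).round(2).tolist())
    return p1,R1
def now():
    from plant import robot
    s=robot.read_state(); return s["tool_pos"],Ro.from_rotvec(s["orientation"]).as_matrix()
E
python3 - <<'E'
from h import *
p,R=now(); R1=tilt(np.radians(30))
g=W([-.110+.085,-.110,.110]);print(g, R.round(2).tolist())
p,R=plan(p,R,g,R1,24,.11); print(p); plan(p,R,g,R1,4)
E
```

```text
[ 0.61095878 -0.01477106  0.11      ] [[-0.93, 0.37, -0.0], [0.37, 0.93, -0.0], [0.0, -0.0, -1.0]]
[-18, -17, 2] [-0.13, -1.25, -0.49]
[-18, -18, 3] [-0.13, -1.25, -0.49]
[-18, -18, 3] [-0.13, -1.25, -0.49]
[-18, -18, 3] [-0.13, -1.25, -0.49]
[-17, -18, 4] [-0.13, -1.25, -0.49]
[-17, -18, 4] [-0.13, -1.25, -0.49]
[-17, -18, 4] [-0.13, -1.25, -0.49]
[-17, -18, 5] [-0.13, -1.25, -0.49]
[-16, -19, 5] [-0.13, -1.25, -0.49]
[-16, -19, 5] [-0.13, -1.25, -0.49]
[-16, -19, 6] [-0.13, -1.25, -0.49]
[-16, -19, 6] [-0.13, -1.25, -0.49]
[-15, -19, 6] [-0.13, -1.25, -0.49]
[-15, -19, 6] [-0.13, -1.25, -0.49]
[-15, -20, 7] [-0.13, -1.25, -0.49]
[-14, -20, 7] [-0.13, -1.25, -0.49]
[-14, -20, 7] [-0.13, -1.25, -0.49]
[-14, -20, 8] [-0.13, -1.25, -0.49]
[-13, -20, 8] [-0.13, -1.25, -0.49]
[-13, -20, 8] [-0.13, -1.25, -0.49]
[-13, -20, 8] [-0.13, -1.25, -0.49]
[-12, -20, 8] [-0.13, -1.25, -0.49]
[-12, -21, 9] [-0.13, -1.25, -0.49]
[-12, -21, 9] [-0.13, -1.25, -0.49]
[0.4744087  0.00838765 0.34988904]
[0, 0, 28] [0.0, 0.0, 0.0]
[0, 0, 28] [0.0, 0.0, 0.0]
[0, 0, 28] [0.0, 0.0, 0.0]
[0, 0, 28] [0.0, 0.0, 0.0]
```

Emit:
{"method": "drive_tool", "body": {"moves": [93,-18,-17,2,-0.13,-1.25,-0.49,93,-18,-18,3,-0.13,-1.25,-0.49,93,-18,-18,3,-0.13,-1.25,-0.49,93,-18,-18,3,-0.13,-1.25,-0.49,93,-17,-18,4,-0.13,-1.25,-0.49,93,-17,-18,4,-0.13,-1.25,-0.49,93,-17,-18,4,-0.13,-1.25,-0.49,93,-17,-18,5,-0.13,-1.25,-0.49]}}

```text
t: 0.9
tool_pos: [0.3059, 0.3743, 0.386]
orientation: [0.454, 2.931, -0.023]
force: [-0.2, 1.3, -0.0]
opening: 0.0929
gripper_force: 0.0
```

Emit:
{"method": "drive_tool", "body": {"moves": [60,-16,-19,5,-0.13,-1.25,-0.49,60,-16,-19,5,-0.13,-1.25,-0.49,60,-16,-19,6,-0.13,-1.25,-0.49,60,-16,-19,6,-0.13,-1.25,-0.49,60,-15,-19,6,-0.13,-1.25,-0.49,60,-15,-19,6,-0.13,-1.25,-0.49,60,-15,-20,7,-0.13,-1.25,-0.49,60,-14,-20,7,-0.13,-1.25,-0.49]}}

```text
t: 1.7
tool_pos: [0.3902, 0.1906, 0.368]
orientation: [0.331, 2.772, -0.043]
force: [1.0, -0.2, -0.2]
opening: 0.0596
gripper_force: 0.0
```

Emit:
{"method": "drive_tool", "body": {"moves": [60,-14,-20,7,-0.13,-1.25,-0.49,60,-14,-20,8,-0.13,-1.25,-0.49,60,-13,-20,8,-0.13,-1.25,-0.49,60,-13,-20,8,-0.13,-1.25,-0.49,60,-13,-20,8,-0.13,-1.25,-0.49,60,-12,-20,8,-0.13,-1.25,-0.49,60,-12,-21,9,-0.13,-1.25,-0.49,60,-12,-21,9,-0.13,-1.25,-0.49]}}

```text
t: 2.5
tool_pos: [0.4753, 0.0074, 0.3502]
orientation: [0.217, 2.608, -0.06]
force: [-0.6, 0.3, 0.4]
opening: 0.06
gripper_force: 0.0
```

```bash
python3 - <<'E'
from h import *
from plant import robot
import cv2
c=robot.read_camera("top");cv2.imwrite("pics/top1.png",c["color"][:,:,::-1])
s=robot.read_state();print(s["t"],s["q"].round(2),s["opening"])
p,R=now();print(p)
R1=tilt(np.radians(30));g=W([-.110+.085,-.110,.110]);plan(p,R,g,R1,4)
E
```

```text
2.55 [-0.08 -0.45  2.16 -0.06  0.91 -1.46] 0.05971148996275127
[0.47614529 0.00513946 0.34992664]
[1, 1, 27] [-0.03, 0.06, 0.04]
[1, 1, 27] [-0.03, 0.06, 0.04]
[1, 1, 27] [-0.03, 0.06, 0.04]
[1, 1, 27] [-0.03, 0.06, 0.04]
```

View pics/top1.png

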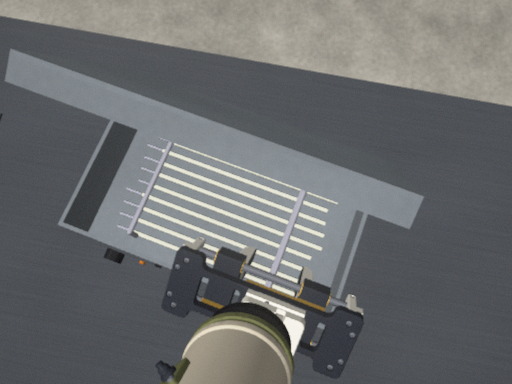

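The gripper stands over the rod with the fingers on both sides of it (rod at about (280,260)). I'll go down and grip.

Emit:
{"method": "drive_tool", "body": {"moves": [60,1,1,27,0,0,0,60,1,1,27,0,0,0,60,1,1,27,0,0,0,60,1,1,27,0,0,0,8,0,0,0,0,0,0,8,0,0,0,0,0,0,8,0,0,0,0,0,0,8,0,0,0,0,0,0], "grip_force": 20}}

```text
t: 3.35
tool_pos: [0.5262, 0.0039, 0.257]
orientation: [0.218, 2.605, -0.059]
force: [-0.5, -0.9, -0.7]
opening: 0.0323
gripper_force: 0.0
```

Emit:
{"method": "drive_tool", "body": {"moves": [8,0,0,0,0,0,0,8,0,0,0,0,0,0]}}

```text
t: 3.55
tool_pos: [0.526, 0.0039, 0.2562]
orientation: [0.218, 2.607, -0.06]
force: [-0.7, -1.2, -0.2]
opening: 0.0164
gripper_force: 0.7
```

```bash
python3 - <<'E'
from h import *
p,R=now();g=p+R[:,2]*.167;l=C.T@(g-O);print(l)
# arc steps in tool axes, mm (R fixed)
r=.085;th=np.linspace(0,.93,17)
P=np.c_[r*np.cos(th),0*th,r*np.sin(th)]
D=np.diff(P,axis=0)@C.T@R*1e3
print(D.round(1).tolist())
E
```

```text
[-0.02784991 -0.10580961  0.11184431]
[[-2.4, -0.0, -4.3], [-2.1, -0.0, -4.5], [-1.8, -0.0, -4.6], [-1.6, -0.0, -4.7], [-1.3, -0.0, -4.8], [-1.0, -0.0, -4.8], [-0.7, -0.0, -4.9], [-0.4, -0.0, -4.9], [-0.2, 0.0, -4.9], [0.1, 0.0, -4.9], [0.4, 0.0, -4.9], [0.7, 0.0, -4.9], [1.0, 0.0, -4.8], [1.3, 0.0, -4.8], [1.5, 0.0, -4.7], [1.8, 0.0, -4.6]]
```

Emit:
{"method": "drive_tool", "body": {"moves": [0,0,0,0,0,0,0,0,0,0,0,0,0,0,0,0,0,0,0,0,0,0,0,0,0,0,0,0]}}

```text
t: 3.95
tool_pos: [0.5258, 0.0016, 0.2556]
orientation: [0.219, 2.608, -0.065]
force: [-2.4, -17.4, 1.4]
opening: 0.0093
gripper_force: 20.0
```

Emit:
{"method": "drive_tool", "body": {"moves": [0,0,-2,0,0,0,0,0,-2,0,-4,0,0,0,0,-2,0,-5,0,0,0,0,-2,0,-5,0,0,0,0,-2,0,-5,0,0,0,0,-1,0,-5,0,0,0]}}

```text
t: 4.55
tool_pos: [0.5209, 0.0018, 0.2799]
orientation: [0.219, 2.61, -0.062]
force: [2.5, -7.9, -5.2]
opening: 0.0092
gripper_force: 20.0
```

```bash
python3 - <<'E'
from h import *
p,R=now();g=p+R[:,2]*.167;print(C.T@(g-O))
E
```

```text
[-0.03306259 -0.10904955  0.13532487]
```

Emit:
{"method": "drive_tool", "body": {"moves": [0,-1,-1,-5,0,0,0,0,-1,0,-5,0,0,0,0,-1,0,-5,0,0,0,0,0,0,-5,0,0,0,0,0,0,-5,0,0,0,0,1,0,-5,0,0,0]}}

```text
t: 5.15
tool_pos: [0.5079, 0.0037, 0.3077]
orientation: [0.218, 2.608, -0.06]
force: [1.4, -5.2, -5.5]
opening: 0.0089
gripper_force: 20.0
```

```bash
python3 - <<'E'
from h import *
p,R=now();g=p+R[:,2]*.167;l=C.T@(g-O);print(l,np.arctan2(l[2]-.108,l[0]+.11))
E
```

```text
[-0.04596488 -0.10908851  0.16326204] 0.7119905600456035
```

Emit:
{"method": "drive_tool", "body": {"moves": [0,1,0,-5,0,0,0,0,1,0,-5,0,0,0,0,1,0,-5,0,0,0,0,1,0,-2,0,0,0,0,0,0,0,0,0,0]}}

```text
t: 5.65
tool_pos: [0.4962, 0.0057, 0.3212]
orientation: [0.218, 2.607, -0.06]
force: [-2.4, -4.7, -1.2]
opening: 0.0094
gripper_force: 20.0
```

```bash
python3 - <<'E'
from h import *
p,R=now();g=p+R[:,2]*.167;l=C.T@(g-O);print(l,np.arctan2(l[2]-.108,l[0]+.11))
E
```

```text
[-0.05755673 -0.10908026  0.17690265] 0.9202155872798821
```

Emit:
{"method": "drive_tool", "body": {"moves": [0,2,0,-4,0,0,0,0,1,0,-2,0,0,0,0,0,0,0,0,0,0]}}

```text
t: 5.95
tool_pos: [0.4909, 0.0066, 0.3253]
orientation: [0.218, 2.606, -0.06]
force: [-3.3, -5.0, -0.2]
opening: 0.0094
gripper_force: 20.0
```

```bash
python3 - <<'E'
from h import *
from plant import robot
import cv2
p,R=now();g=p+R[:,2]*.167;l=C.T@(g-O);print(l,np.arctan2(l[2]-.108,l[0]+.11))
for n in("scene","top"):
    c=robot.read_camera(n);np.savez(f"{n}2.npz",**c)
    cv2.imwrite(f"pics/{n}2.png",c["color"][:,:,::-1])
E
```

```text
[-0.06275149 -0.10906399  0.1810863 ] 0.9969026866769909
```

View pics/scene2.png

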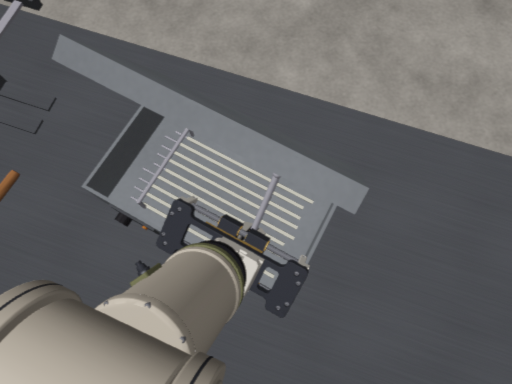

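The rod is visible from the fingers at about (253,228) up to (277,177). I'll measure its slope by depth.

```bash
python3 - <<'E'
from h import *
S=dict(np.load("scene2.npz"))
for f in np.linspace(0,1,7):
    p=np.array([257,222])*(1-f)+np.array([276,179])*f
    w=dep(S,p,1); l=C.T@(w-O); print(p.round(),l.round(4),np.arctan2(l[2]-.108,l[0]+.11).round(3))
T=dict(np.load("top2.npz"))
for c in (T,): 
    for v in range(190,260,8):
        row=[(u,C.T@(dep(c,(u,v),0)-O)) for u in range(270,320) if c["depth"][v,u]>0]
        row=[(u,l) for u,l in row if abs(l[1]+.11)<.004]
        if row: u,l=row[len(row)//2]; print("T",u,v,l.round(4))
E
```

```text
[257. 222.] [-0.0441 -0.1095  0.1965] 0.931
[260. 215.] [-0.0348 -0.1097  0.2083] 0.928
[263. 208.] [-0.0255 -0.1098  0.2184] 0.918
[266. 200.] [-0.0167 -0.1099  0.2292] 0.915
[270. 193.] [-0.0081 -0.11    0.2394] 0.911
[273. 186.] [ 0.0004 -0.1101  0.249 ] 0.907
[276. 179.] [ 0.0084 -0.1103  0.2592] 0.906
T 304 190 [-0.0082 -0.1111  0.3251]
T 300 198 [ 0.0019 -0.1096  0.253 ]
T 297 206 [-0.0059 -0.1095  0.2442]
T 294 214 [-0.0138 -0.1094  0.2348]
T 293 222 [-0.0211 -0.1115  0.2248]
T 289 230 [-0.0299 -0.1103  0.2148]
T 286 238 [-0.0386 -0.1102  0.2049]
T 283 246 [-0.0476 -0.1101  0.1947]
T 280 254 [-0.0564 -0.11    0.1811]
```

Emit:
{"method": "drive_tool", "body": {"moves": [0,2,0,-4,0,0,0,0,2,0,-4,0,0,0,0,0,0,0,0,0,0]}}

```text
t: 6.35
tool_pos: [0.4835, 0.0078, 0.3293]
orientation: [0.218, 2.606, -0.06]
force: [6.2, -5.8, -8.2]
opening: 0.0092
gripper_force: 20.0
```

```bash
cat >> h.py <<'E'
def rod(c):
    "fit rod line in chest frame from depth"
    v,u=np.nonzero(c["depth"]>0); z=c["depth"][v,u]
    X=(np.linalg.solve(c["mtx"],np.array([u,v,np.ones_like(u)]))*z).T-c["t"]; L=(X@c["R"]-O)@C
    k=(abs(L[:,1]+.11)<.003)&(L[:,0]>-.045)&(L[:,0]<.0)&(L[:,2]>.185)&(L[:,2]<.265)&(L[:,2]-.108<1.6*(L[:,0]+.11)+.01)
    a=np.polyfit(L[k,0],L[k,2],1); return k.sum(),np.arctan(a[0]),np.polyval(a,0)
E
python3 - <<'E'
from h import *
from plant import robot
for n in("scene","top"):
    print(rod(dict(np.load(n+"2.npz"))),rod(robot.read_camera(n)))
p,R=now();g=p+R[:,2]*.167;l=C.T@(g-O);print(l)
E
```

```text
(np.int64(175), np.float64(0.8729823371111588), np.float64(0.24824525999014016)) (np.int64(184), np.float64(0.9092780624903734), np.float64(0.25689431304407107))
(np.int64(236), np.float64(0.878822639167265), np.float64(0.2506414918401728)) (np.int64(243), np.float64(0.90946105886396), np.float64(0.25888472454658756))
[-0.07032763 -0.1090661   0.18508951]
```

Emit:
{"method": "drive_tool", "body": {"moves": [60,0,0,0,0,0,0,60,0,0,0,0,0,0,60,0,0,0,0,0,0,60,0,0,-15,0,0,0,60,0,0,-30,0,0,0,60,0,0,-35,0,0,0,60,0,0,-35,0,0,0,60,0,0,-35,0,0,0]}}

```text
t: 7.25
tool_pos: [0.4083, 0.0209, 0.4602]
orientation: [0.217, 2.607, -0.059]
force: [0.6, -0.5, 0.6]
opening: 0.0594
gripper_force: 0.0
```

```bash
cat >> h.py <<'E'
def hood(c,y0=-.21,y1=.21):
    v,u=np.nonzero(c["depth"]>0); z=c["depth"][v,u]
    X=(np.linalg.solve(c["mtx"],np.array([u,v,np.ones_like(u)]))*z).T-c["t"]; L=(X@c["R"]-O)@C
    k=(L[:,1]>y0)&(L[:,1]<y1)&(L[:,2]>.26)&(L[:,2]<.36)&(L[:,0]>-.08)&(L[:,0]<.06)
    P=L[k][:,[0,2]]; r=np.hypot(P[:,0]-.12,P[:,1]-.108); k=(abs(r-.25)<.006); P=P[k]
    m=P.mean(0); d=np.linalg.svd(P-m,full_matrices=0)[2][0]
    return k.sum(),m,np.arctan2(abs(d[0]),abs(d[1])),"x",np.percentile(P[:,0],[1,99]),"z",np.percentile(P[:,1],[1,99]),"ang",np.arctan2(m[1]-.108,.12-m[0])
E
python3 - <<'E'
from h import *
from plant import robot
for n in("scene","top"):
    c=robot.read_camera(n);print(rod(c),hood(dict(np.load(n+".npz"))),hood(c,0,.2))
print(robot.read_state()["q"].round(2))
th=1.09;a=np.pi/2-th
p,R=now();p0,R0=p,R
for sw in(1,-1):
    R1=tilt(a,sw);print(sw,np.degrees(Ro.from_matrix(R.T@R1).as_rotvec()))
h=.007;lip=lambda th,r,h:W([.12-r*np.cos(th)+h*np.sin(th),0.03,.108+r*np.sin(th)+h*np.cos(th)])
print(lip(th,.25,h),p)
E
```

```text
(np.int64(185), np.float64(0.9065862089110388), np.float64(0.2568223446805347)) (np.int64(9385), array([0.00829288, 0.33205337]), np.float64(1.0907240230686202), 'x', array([-0.00683713,  0.0243097 ]), 'z', array([0.32353936, 0.34020557]), 'ang', np.float64(1.108290387793656)) (np.int64(4022), array([0.00839028, 0.33204514]), np.float64(1.0932711883947732), 'x', array([-0.00671272,  0.02423379]), 'z', array([0.32349332, 0.34030108]), 'ang', np.float64(1.1086239739170185))
(np.int64(245), np.float64(0.907293796144295), np.float64(0.25880033962511617)) (np.int64(14778), array([0.00773061, 0.33271415]), np.float64(1.102654710774641), 'x', array([-0.00763776,  0.02467946]), 'z', array([0.32417161, 0.34083174]), 'ang', np.float64(1.1074609314314636)) (np.int64(6602), array([0.00790936, 0.33265557]), np.float64(1.1012731100475168), 'x', array([-0.0074996 ,  0.02484098]), 'z', array([0.32405908, 0.34092419]), 'ang', np.float64(1.1079935378865122))
[-0.05 -0.73  2.12 -0.06  1.21 -1.44]
1 [ 2.5651392   2.40497126 90.05385173]
-1 [ -2.40406753   2.56417528 -89.89624345]
[0.66945235 0.1173077  0.33289413] [0.40858921 0.02110196 0.46512788]
```

The rod stays at its stop (0.907) and the hood's angle is about 1.095. Next I turn the gripper 90° to straddle the lip.

```bash
cat >> h.py <<'E'
def hp(th,r,h,y=0.): return W([.12-r*np.cos(th)+h*np.sin(th),y,.108+r*np.sin(th)+h*np.cos(th)])
E
python3 - <<'E'
from h import *
p,R=now();th=1.1;plan(p,R,hp(th,.305,.007),tilt(np.pi/2-th,1),12)
E
```

```text
[-13, 9, 1] [0.25, 0.24, 7.5]
[-12, 11, 1] [0.25, 0.24, 7.5]
[-10, 12, 1] [0.25, 0.24, 7.5]
[-9, 13, 1] [0.25, 0.24, 7.5]
[-7, 14, 1] [0.25, 0.24, 7.5]
[-5, 15, 1] [0.25, 0.24, 7.5]
[-3, 16, 1] [0.25, 0.24, 7.5]
[-1, 16, 1] [0.25, 0.24, 7.5]
[1, 16, 1] [0.25, 0.24, 7.5]
[3, 16, 1] [0.25, 0.24, 7.5]
[5, 15, 1] [0.25, 0.24, 7.5]
[7, 14, 0] [0.25, 0.24, 7.5]
```

Emit:
{"method": "drive_tool", "body": {"moves": [60,-13,9,1,0.25,0.24,7.5,60,-12,11,1,0.25,0.24,7.5,60,-10,12,1,0.25,0.24,7.5,60,-9,13,1,0.25,0.24,7.5,60,-7,14,1,0.25,0.24,7.5,60,-5,15,1,0.25,0.24,7.5]}}

```text
t: 7.95
tool_pos: [0.4893, 0.0619, 0.4911]
orientation: [1.23, 2.361, 0.187]
force: [0.4, 0.1, 0.5]
opening: 0.0601
gripper_force: 0.0
```

Emit:
{"method": "drive_tool", "body": {"moves": [60,-3,16,1,0.25,0.24,7.5,60,-1,16,1,0.25,0.24,7.5,60,1,16,1,0.25,0.24,7.5,60,3,16,1,0.25,0.24,7.5,60,5,15,1,0.25,0.24,7.5,60,7,14,0,0.25,0.24,7.5,60,0,0,0,0,0,0]}}

```text
t: 8.65
tool_pos: [0.5711, 0.1024, 0.5231]
orientation: [2.11, 1.779, 0.417]
force: [-0.4, -0.8, 0.5]
opening: 0.0596
gripper_force: 0.0
```

```bash
python3 - <<'E'
from h import *
from plant import robot
import cv2
c=robot.read_camera("scene");cv2.imwrite("pics/scene3.png",c["color"][:,:,::-1])
p,R=now();th=1.1;plan(p,R,hp(th,.254,.007),tilt(np.pi/2-th,1),4); print(robot.read_state()["q"].round(2),hood(c,.1,.2))
E
```

```text
[0, 0, 10] [-0.16, 0.02, 0.05]
[0, 0, 10] [-0.16, 0.02, 0.05]
[0, 0, 10] [-0.16, 0.02, 0.05]
[0, 0, 10] [-0.16, 0.02, 0.05]h.py:43: RuntimeWarning: Mean of empty slice.
  m=P.mean(0); d=np.linalg.svd(P-m,full_matrices=0)[2][0]
  ret = um.true_divide(
Traceback (most recent call last):
  File "h.py", line 43, in hood
    m=P.mean(0); d=np.linalg.svd(P-m,full_matrices=0)[2][0]
                   ~~~~~~~~~~~~~~~~~~~~~~~~~~~~~~~~~~~~~^^^
IndexError: index 0 is out of bounds for axis 0 with size 0
```

View pics/scene3.png

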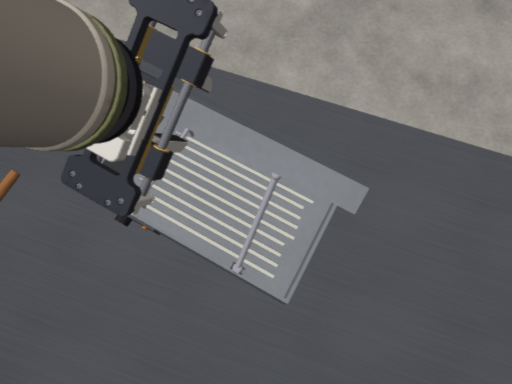

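The raised rod shows at (237,268)-(276,177), and the gripper straddles the lip with one finger on each side. I'll insert it.

Emit:
{"method": "drive_tool", "body": {"moves": [60,0,0,10,0,0,0,60,0,0,10,0,0,0,60,0,0,10,0,0,0,60,0,0,10,0,0,0,60,0,0,0,0,0,0]}}

```text
t: 9.2
tool_pos: [0.5875, 0.0983, 0.4845]
orientation: [2.109, 1.783, 0.411]
force: [-0.5, 0.0, -0.5]
opening: 0.0599
gripper_force: 0.0
```

```bash
python3 - <<'E'
from h import *
from plant import robot
c=robot.read_camera("scene");print(hood(c,-.2,-.08))
p,R=now();l=C.T@(p+R[:,2]*.167-O);d=l-[.12,0,.108];print(l)
for th in(1.1,):
  print("r,h",-d[0]*np.cos(th)+d[2]*np.sin(th),d[0]*np.sin(th)+d[2]*np.cos(th))
for t0,t1,n in((1.1,1.0,6),(1.0,.92,5)):
  p,R=plan(p,R,hp(t1,.254,-.003),tilt(np.pi/2-t1,1),n);print()
E
```

```text
(np.int64(3067), array([0.0081885 , 0.33206851]), np.float64(1.0886237777469487), 'x', array([-0.00695817,  0.02436246]), 'z', array([0.32351983, 0.34024962]), 'ang', np.float64(1.1079443269265739))
[ 0.00672709 -0.00274027  0.33593641]
r,h 0.2545187543830263 0.0024414218322004466
[0, -8, 1] [-1.08, 0.02, 0.01]
[0, -8, 0] [-1.08, 0.02, 0.01]
[0, -8, 0] [-1.08, 0.02, 0.01]
[0, -8, 0] [-1.08, 0.02, 0.01]
[0, -8, 0] [-1.08, 0.02, 0.01]
[0, -8, 0] [-1.08, 0.02, 0.01]

[0, -7, 0] [-0.92, 0.0, -0.0]
[0, -7, 0] [-0.92, 0.0, -0.0]
[0, -7, 0] [-0.92, 0.0, -0.0]
[0, -7, 0] [-0.92, 0.0, -0.0]
[0, -7, 0] [-0.92, 0.0, -0.0]
```

Emit:
{"method": "drive_tool", "body": {"moves": [60,0,-6,0,-0.8,0,0,60,0,-6,0,-0.8,0,0,60,0,-6,0,-0.8,0,0,60,0,-6,0,-0.8,0,0,60,0,0,0,0,0,0]}}

```text
t: 9.75
tool_pos: [0.5656, 0.1025, 0.4759]
orientation: [2.069, 1.749, 0.46]
force: [-0.2, 0.5, -0.5]
opening: 0.0594
gripper_force: 0.0
```

```bash
cat > st.py <<'E'
from h import *
from plant import robot
c=robot.read_camera("scene");a=hood(c,-.2,-.13);print(a[0],a[1].round(4),"slope %.3f ang %.3f"%(a[2],a[-1]),rod(c))
p,R=now();l=C.T@(p+R[:,2]*.167-O);d=l-[.12,0,.108];th=np.pi/2-np.arctan2(*(C.T@R[:,2])[[0,2]]*[1,-1])
print("tool th,r,h",th,-d[0]*np.cos(th)+d[2]*np.sin(th),d[0]*np.sin(th)+d[2]*np.cos(th),robot.read_state()["force"].round(1))
E
python3 st.py
```

```text
1829 [0.0081 0.3321] slope 1.086 ang 1.108 (np.int64(181), np.float64(0.9020920971482096), np.float64(0.25621198957853336))
tool th,r,h 1.0544563842824863 0.2564111293359034 7.522194333835219e-05 [-0.2 -0.5  0.3]
```

Emit:
{"method": "drive_tool", "body": {"moves": [60,0,-4,0,-0.5,0,0,60,0,-4,0,-0.5,0,0,60,0,-4,0,-0.5,0,0,60,0,0,0,0,0,0]}}

```text
t: 10.2
tool_pos: [0.556, 0.104, 0.4704]
orientation: [2.051, 1.733, 0.481]
force: [1.0, 0.2, 1.6]
opening: 0.0602
gripper_force: 0.7
```

```bash
python3 st.py
```

```text
1843 [0.003  0.3294] slope 1.075 ang 1.085 (np.int64(185), np.float64(0.903288879058375), np.float64(0.25626629831855996))
tool th,r,h 1.0281119836897399 0.2564563723299962 -0.0003234426497391446 [1.3 0.8 1.4]
```

Emit:
{"method": "drive_tool", "body": {"moves": [60,0,-4.5,0,-0.6,0,0,60,0,-4.5,0,-0.6,0,0,60,0,-4.5,0,-0.6,0,0,60,0,-4.5,0,-0.6,0,0,60,0,-4.5,0,-0.6,0,0,60,0,-4.5,0,-0.6,0,0,60,0,-4.5,0,-0.6,0,0,60,0,0,0,0,0,0]}}

```text
t: 11.05
tool_pos: [0.5296, 0.1084, 0.4524]
orientation: [2.001, 1.691, 0.535]
force: [-0.3, -0.9, 0.9]
opening: 0.0597
gripper_force: 0.2
```

```bash
python3 st.py
```

```text
1783 [-0.0138  0.3196] slope 1.006 ang 1.007 (np.int64(134), np.float64(0.9071519496031668), np.float64(0.25676678057652413))
tool th,r,h 0.9566215955206131 0.25607922387707355 -0.002293303061954771 [-0.8  0.1  0.7]
```

Emit:
{"method": "drive_tool", "body": {"moves": [60,0,-4,0,-0.5,0,0,60,0,-4,0,-0.5,0,0,60,0,-4,0,-0.5,0,0,60,0,-4,0,-0.5,0,0,60,0,0,0,0,0,0]}}

```text
t: 11.6
tool_pos: [0.5169, 0.1105, 0.4431]
orientation: [1.976, 1.671, 0.561]
force: [-0.4, -0.4, -1.1]
opening: 0.0602
gripper_force: 0.0
```

```bash
python3 st.py
```

```text
1752 [-0.0218  0.3143] slope 0.973 ang 0.969 (np.int64(106), np.float64(0.9139686794970789), np.float64(0.25723665080674163))
tool th,r,h 0.9213342932464839 0.2563554464982793 -0.0031908466211161973 [-1.1 -0.3  0.5]
```

Emit:
{"method": "drive_tool", "body": {"moves": [60,0,-3,0,-0.4,0,0,60,0,-2,0,-0.3,0,0]}}

```text
t: 11.85
tool_pos: [0.5135, 0.1111, 0.4407]
orientation: [1.967, 1.662, 0.571]
force: [2.3, 0.5, 0.3]
opening: 0.0597
gripper_force: 0.8
```

Emit:
{"method": "drive_tool", "body": {"moves": [60,0,-2,0,-0.3,0,0]}}

```text
t: 11.95
tool_pos: [0.5119, 0.1114, 0.4394]
orientation: [1.963, 1.659, 0.574]
force: [2.6, -0.7, 0.2]
opening: 0.06
gripper_force: 0.8
```

```bash
python3 st.py
```

```text
1740 [-0.0242  0.3127] slope 0.966 ang 0.957 (np.int64(98), np.float64(0.8961482634755953), np.float64(0.25564627210036733))
tool th,r,h 0.9023860159971057 0.2565357818369445 -0.001861079642790156 [ 1.7 -0.7  1.9]
```

Emit:
{"method": "drive_tool", "body": {"moves": [60,0,-2,0,-0.2,0,0,60,0,-2,0,-0.2,0,0]}}

```text
t: 12.2
tool_pos: [0.5088, 0.1119, 0.4372]
orientation: [1.958, 1.655, 0.58]
force: [1.6, -0.2, 2.0]
opening: 0.0597
gripper_force: 1.5
```

Emit:
{"method": "drive_tool", "body": {"moves": [60,0,-2,0,-0.2,0,0]}}

```text
t: 12.3
tool_pos: [0.5076, 0.1121, 0.4363]
orientation: [1.955, 1.652, 0.584]
force: [10.6, -2.2, 1.3]
opening: 0.0604
gripper_force: 4.4
```

```bash
python3 st.py
```

```text
1730 [-0.0267  0.3109] slope 0.949 ang 0.945 (np.int64(83), np.float64(0.9132786173892162), np.float64(0.257220057076786))
tool th,r,h 0.8897484021146851 0.25686024802634655 -0.0016722483112804193 [ 7.6 -1.7  1.5]
```

Emit:
{"method": "drive_tool", "body": {"moves": [60,0,-1.5,0,0,0,0,60,0,-1,0,0,0,0,60,0,0,0,0,0,0]}}

```text
t: 12.65
tool_pos: [0.5064, 0.1122, 0.4361]
orientation: [1.952, 1.65, 0.587]
force: [14.9, -2.5, 0.7]
opening: 0.0602
gripper_force: 6.2
```

```bash
python3 st.py
```

```text
1726 [-0.027   0.3107] slope 0.951 ang 0.943 (np.int64(79), np.float64(0.9180592136688266), np.float64(0.2577104191620476))
tool th,r,h 0.8866492405876778 0.25746021216036596 -0.001313981004914977 [15.7 -1.9  1.4]
```

The force rises while the hood stays at its angle, so it is seated. I'll centre the fingers and withdraw.

Emit:
{"method": "drive_tool", "body": {"moves": [60,0,5,0,0,0,0,60,0,5,0,0,0,0,60,0,3,0,0,0,0,60,0,0,0,0,0,0]}}

```text
t: 13.1
tool_pos: [0.5156, 0.1107, 0.4424]
orientation: [1.957, 1.653, 0.581]
force: [0.6, 0.1, -0.5]
opening: 0.06
gripper_force: 0.0
```

```bash
python3 st.py
```

```text
1728 [-0.0267  0.3109] slope 0.951 ang 0.945 (np.int64(83), np.float64(0.8939223686149765), np.float64(0.2553584807735248))
tool th,r,h 0.8930134751552549 0.2564600098582328 0.0068985772526081734 [ 1.1 -0.4  0. ]
```

Emit:
{"method": "drive_tool", "body": {"moves": [60,0,0,-10,0,0,0,60,0,0,-15,0,0,0,60,0,0,-25,0,0,0,60,0,0,-25,0,0,0,60,0,0,-25,0,0,0,60,0,0,-15,0,0,0,60,0,0,0,0,0,0,60,0,0,0,0,0,0]}}

```text
t: 13.95
tool_pos: [0.444, 0.1231, 0.532]
orientation: [1.956, 1.653, 0.583]
force: [-0.1, 0.2, -1.2]
opening: 0.06
gripper_force: 0.0
```

```bash
python3 st.py; python3 - <<'E'
from h import *
from plant import robot
import cv2
c=robot.read_camera("top");cv2.imwrite("pics/top5.png",c["color"][:,:,::-1]);print(hood(c,-.2,-.13))
E
```

```text
1732 [-0.0266  0.3109] slope 0.954 ang 0.945 (np.int64(79), np.float64(0.8906338183974045), np.float64(0.2552197710402883))
tool th,r,h 0.8933257647480599 0.37102538683418956 0.006232085711923657 [-0.7 -0.1 -0.4]
(np.int64(2528), array([-0.0271577 ,  0.31173655]), np.float64(0.9719132254339322), 'x', array([-0.04208111, -0.01070421]), 'z', array([0.30027005, 0.32142756]), 'ang', np.float64(0.9452640808292317))
```

View pics/top5.png

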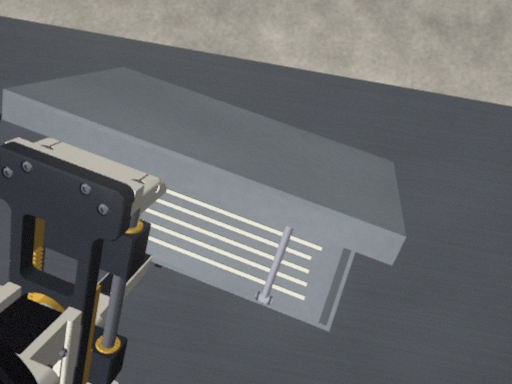

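The hood rests over the rod (pivot at (264,298), passing under the lip at (290,230)), and the gripper is clear. I'm handing in the job.

```bash
python3 -c "
from plant import robot
print(robot.close_job())"
```

```text
the job is handed in; nothing more can be done
None
```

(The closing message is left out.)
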